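Make up two wheel-hub repair kits

TASK

Make up the two wheel-hub kits for the next cars, each part standing upright and centred on its own white mark. The blue board gets the large black-sealed bearing on the big round mark, the black impact socket on the small round mark and the brass nut on the hexagon; the red board gets the small green-sealed bearing on the round mark and the steel nut on the hexagon. Leave the spray can standing where it is.

Things in the scene. Friction and masses are not known exactly. Their poses are not given: they have to be found in the camera images.
- board_blue: Fixed blue kit board lying on the bench, 100 mm (its x) by 260 mm (its y), 8 mm thick, flat top without rim. Origin: centre of its underside; z up. White painted marks on its top, all at x = 0: big round mark 68 mm across at y = +80 mm (for the large bearing), small round mark 42 mm across at y = 0 (for the socket), hexagon 42 mm across flats at y = -80 mm (for the brass nut).
- board_red: Fixed red kit board lying on the bench, 100 mm (its x) by 180 mm (its y), 8 mm thick, flat top without rim. Origin: centre of its underside; z up. White painted marks on its top, both at x = 0: round mark 52 mm across at y = +40 mm (for the small bearing), hexagon 42 mm across flats at y = -40 mm (for the steel nut).
- bearing_large_c (a point): Large wheel bearing: steel disc-like ring with a black seal on its face, 60 mm diameter, 36 mm high, about 0.4 kg, lying flat on the bench with its axis upright. Point: its centre, half-way up; z along its axis. Grip it across its outside; its dark bore is not open.
- bearing_small_c (a point): Small wheel bearing: steel with an green seal on its face, 44 mm diameter, 28 mm high, about 0.2 kg, lying flat with its axis upright. Point: its centre, half-way up; z along its axis. Grip it across its outside; its dark bore is not open.
- nut_brass_c (a point): Brass-coloured hexagonal hub nut, 34 mm across flats, 39 mm across corners, 26 mm high, about 0.12 kg, lying flat. Point: its centre, half-way up; z along its axis, x and every 60 degrees from it square to a pair of flats. How it is turned on its mark does not matter.
- nut_steel_c (a point): Steel-grey hexagonal hub nut, same form as the brass one: 34 mm across flats, 39 mm across corners, 26 mm high, about 0.12 kg, lying flat. Point: its centre, half-way up; z along its axis, x and every 60 degrees from it square to a pair of flats. How it is turned on its mark does not matter.
- socket_c (a point): Black impact socket: upright cylinder 34 mm diameter, 70 mm high, with a thin grey band, about 0.28 kg. Point: its centre, half-way up; z along its axis.
- spray_c (a point): Bystander: spray can with a yellow label and red cap, 52 mm diameter, 170 mm high, standing beyond the boards. Point: its centre, half-way up; z along its axis. It must stay standing where it is.
Not all that is in view belongs to the job. Leave any turquoise look-alike of the part that bears bearing_small_c alone.

How it is judged:
By the outcome, as a careful person would: the job done as asked, in the order asked, and still so for the second after the job is handed in, with the robot touching nothing.
It also fails if it takes over 128 s, if anything falls off the work surface, if the arm or the gripper's body presses on something with over 40 N, if the wrist force passes 120 N, or if a joint passes its speed limit or range.

ROBOT

A 6-joint arm with a two-finger parallel gripper is mounted at the origin on the work surface. World frame = base frame: x ahead of the robot, y to its left, z up, the work surface at z = 0. Lengths are in m, angles in rad, forces in N, time in s.
With the tool pointing down it reaches from about 0.25 to 0.8 m from the base axis. Payload 3.9 kg.
Tool frame: the origin (TCP) lies at the very end of the fingers, on their centre line; the grasp point (between the pads) lies 19 mm behind it; z points along the fingers, y is the line along which they close (so a half turn about z gives the same grasp; the last joint's range is limited). The gripper opens to 85 mm and grips with 20 to 120 N. Pads are 22 mm wide; open, the fingers measure 114 mm over their backs; the gripper's body (76 mm by 85 mm) begins 54 mm behind the grasp point. The pads swing forward as they close: fully open they stand 13 mm farther back than shut.
Start: joints at [1.114, 0.26, -0.138, 1.173, 0, 1.571], TCP at [0.232, 0.471, 0.231] pointing down, gripper open.
Joint ranges: [-2.78, 2.78], [-0.83, 1.72], [-1.28, 1.37], [-1.9, 2.12], [-1.57, 1.48], [-3.14, 3.14]. Speed limits (rad/s): [2.57, 2.57, 3.14, 3.14, 3.14, 3.14].

INTERFACE

Orientations are given as a 3x3 rotation matrix whose columns are the frame's x, y, z axes.
In Python, from cell import readout, cams, ticket gives the robot as it stands.
- The arm moves only by the tool jog_arm, never from a script. Its argument "targets" is a list of rows, each an object with "slide": the shift along the tool's x, y, z in cm, a list of three; "angular": the turn, a rotation vector about the tool's x, y, z in rad, a list of three; "jaw": the finger opening in cm, from 0 to 8.54. A call has 1 to 12 rows; each row shifts and turns the commanded pose from where the row before left it, along the tool's axes as they then stand; what a row does not reach is not made up. A row lasts 1/10 s, in which the tool goes at most 50 mm and 8.59 degrees, less where a joint would pass 70% of its speed; a pose out of reach is approached as far as the arm can. A call is refused whole if a number of a shift passes 5 or a number of a turn 0.15, either way. A call with a gripper value outside its range is refused whole. The fingers move at their own pace and stop on an object; "force" is the grip in N (left out, the last holds). Time passes only in rows, so rows that do not move let the fingers close. It gives the time, the measured TCP pose, the force, the opening and the grip force at its end, in the units of the state.
- readout.observe(): the state, without advancing time (a new reading comes with each control period).
- cams.camera(name): name is "side" or "top" or "wrist"; returns a dict with "color" (480x640x3 uint8, red, green, blue), "camera_matrix" (3x3 intrinsics, pixels), "k1" (the pictures are not rectified: a ray, as slopes to the right and down, at radius r is drawn at 1 + k1 r^2 times it, then the intrinsics apply), "xyz" and "orientation" of the camera in the world. Camera axes: x right, y down, z forward; pixel columns grow to the right and rows downward; lengths in m; the calibration is good to about 2 mm. A picture is of the moment at which its call begins. There is no depth.
- ticket.close_job(): hands the job in; it is judged then, once.
The state is a dict: "time": time; "q": joint angles; "joint_vel": joint speeds; "joint_torque": joint torques, N m; "ee_pos": TCP position; "tool_rot": TCP orientation; "wrist_force": force on the tool from outside, world axes, zero at the start; "ft_torque": the same for the moment, N m; "width": finger opening in m; "gripper_force": force on a finger pad.
Only numpy, scipy, OpenCV 4.12 (cv2) and the standard library are available. Lean on these libraries where they do the work, as an engineer would, in place of code of your own. Each camera call takes 0.05 s, during which the arm holds its last target. There are 200 camera calls.

## Working session

There is one attempt and no reset: what is moved stays moved. The work goes in short steps, Python scripts to look and compute and a tool call to move; the robot and the scene stay as the last step left them, time stands still between calls to the robot, and variables do not carry over. Pictures are saved under pics/ and viewed, at most 14 in all, crops included, and the job is handed in when it is done.

Besides the shell and the picture viewer there is one more tool, called after "Emit:" as name([rows], argument=value, ...), one row to a line, values as JSON. jog_arm: Moves the arm, as the interface text tells. Its arguments: {"type":"object","properties":{"targets":{"type":"array","items":{"type":"object","properties":{"slide":{"type":"array","items":{"type":"number"}},"angular":{"type":"array","items":{"type":"number"}},"jaw":{"type":"number"}}}},"force":{"type":"number"}},"required":["targets"]}

```bash
ls; mkdir -p pics; python3 - <<'E'
from cell import readout,cams
import cv2
s=readout.observe();print({k:s[k] for k in('time','ee_pos','tool_rot','width')})
for n in('top','side','wrist'):
    c=cams.camera(n);cv2.imwrite(f'pics/{n}0.png',c['color'][:,:,::-1]);print(n,c['camera_matrix'],c['k1'],c['xyz'],c['orientation'])
E
```

```text
pics
{'time': 0.0, 'ee_pos': array([0.2312799 , 0.4705775 , 0.23045772]), 'tool_rot': array([[-8.97462548e-01,  4.41089858e-01, -8.44587942e-04],
       [ 4.41090666e-01,  8.97460857e-01, -1.74214712e-03],
       [-1.04588084e-05, -1.93605165e-03, -9.99998126e-01]]), 'width': 0.08531777334841391}
top [[490.07660897   0.         317.56366165]
 [  0.         490.07660897 243.4623565 ]
 [  0.           0.           1.        ]] -0.0950355910506384 [ 0.51808919 -0.00269528  0.99393165] [[ 0.02235818 -0.99691042  0.07529759]
 [-0.99958719 -0.02365036 -0.01631312]
 [ 0.01804353 -0.07490178 -0.99702766]]
side [[604.6420992    0.         321.53588795]
 [  0.         604.6420992  237.49743068]
 [  0.           0.           1.        ]] -0.08288621110868624 [0.326952   0.97299893 0.69614459] [[-0.96995243 -0.12907241  0.20623431]
 [-0.24329072  0.51937706 -0.81918075]
 [-0.00137973 -0.84474125 -0.53517316]]
wrist [[404.15130621   0.         313.66790093]
 [  0.         404.15130621 241.32167947]
 [  0.           0.           1.        ]] -0.020345271929852457 [0.15498978 0.50854828 0.37306908] [[ 0.44126376  0.84863685  0.29172213]
 [ 0.89737491 -0.41652151 -0.14569867]
 [-0.00213671  0.32607566 -0.94534126]]
```

View pics/top0.png

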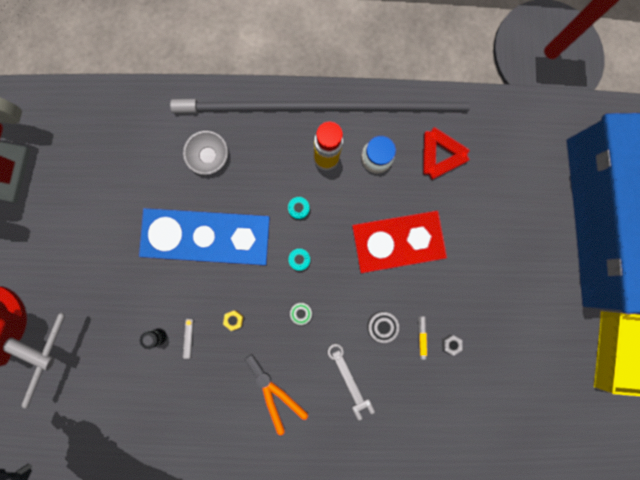

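View pics/side0.png

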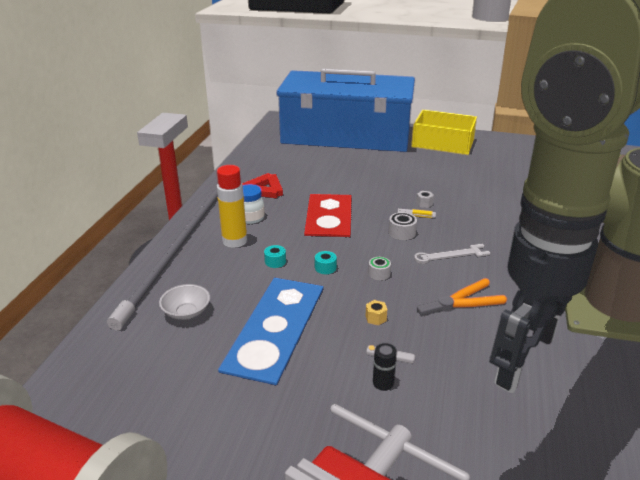

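The top view shows the blue board around (204,237) and the red board around (400,242). Their marks are at (165,234), (204,237), (243,239), (381,244) and (419,238). The parts are the socket (152,338), brass nut (233,320), green bearing (301,314), large bearing (384,327) and steel nut (453,345). The turquoise decoys are at (298,208) and (299,260).

```bash
cat > h.py <<'E'
import numpy as np,cv2
from cell import readout,cams
def ray(c,uv):
    K=c['camera_matrix'];D=np.array([c['k1'],0,0,0,0.])
    p=cv2.undistortPoints(np.array(uv,float).reshape(-1,1,2),K,D).reshape(-1,2)
    return np.c_[p,np.ones(len(p))]@np.array(c['orientation']).T
def plane(c,uv,z):
    d=ray(c,uv);o=np.array(c['xyz']);return o+d*((z-o[2])/d[:,2])[:,None]
def proj(c,P):
    R=np.array(c['orientation']);rv=cv2.Rodrigues(R.T)[0];t=-R.T@np.array(c['xyz'])
    return cv2.projectPoints(np.array(P,float).reshape(-1,1,3),rv,t,c['camera_matrix'],np.array([c['k1'],0,0,0,0.]))[0].reshape(-1,2)
def blobs(c,mask,z,amin=30):
    "contours -> (world centroid on plane z, equivalent radius mm, pixel centre)"
    out=[]
    for k in cv2.findContours(mask.astype(np.uint8),cv2.RETR_EXTERNAL,cv2.CHAIN_APPROX_NONE)[0]:
        if cv2.contourArea(k)<amin: continue
        w=(plane(c,k[:,0,:],z)[:,:2]*1000).astype(np.float32)
        m=cv2.moments(w.reshape(-1,1,2))
        if m['m00']==0: continue
        out.append((np.array([m['m10'],m['m01']])/m['m00'],np.sqrt(abs(m['m00'])/np.pi),k[:,0,:].mean(0).round(1),w))
    return out
E
python3 - <<'E'
from h import *
for n in('top','side'):
    c=cams.camera(n);im=c['color'];hsv=cv2.cvtColor(im,cv2.COLOR_RGB2HSV);H,S,V=[hsv[...,i].astype(int) for i in range(3)]
    print(n)
    for name,m,z,a in(('white',(S<40)&(V>200),.008,150),('green',(H>45)&(H<75)&(S>60),.028,15),('turq',(H>=80)&(H<95)&(S>120),.028,50),('brass',(H>18)&(H<32)&(S>120),.026,60),('blue',(H>100)&(H<118)&(S>150),.008,1500),('red',((H<5)|(H>175))&(S>180),.008,1500)):
        for b in blobs(c,m,z,a):
            if 250<b[0][0]<900 and abs(b[0][1])<450: print(name,b[0].round(1),b[1].round(1),b[2],cv2.minAreaRect(b[3])[1:] if name in('blue','red') else '')
    if n=='top':
        print('picks',plane(c,[(384,327)],.036),plane(c,[(453,345)],.026),plane(c,[(148,339)],.07))
        cv2.imwrite('pics/topcrop.png',cv2.resize(im[290:370,120:480,::-1],None,fx=2.2,fy=2.2,interpolation=cv2.INTER_CUBIC))
E
```

```text
top
white [338.6 -77.6] 14.4 [345.9 375.1] 
white [ 593.7 -145.7] 25.0 [380.1 244.5] 
white [598.9 132.2] 20.9 [242.7 238.5] 
white [ 608.9 -224.4] 21.1 [418.6 238. ] 
white [602.1 212.3] 19.9 [203.2 236. ] 
white [605.2 292.1] 32.8 [164.6 233.7] 
white [769.3 211.7] 14.6 [207.1 155. ] 
green [452.7  11.8] 17.4 [300.5 313.5] 
turq [559.1  17.6] 21.5 [299.  259.3] 
turq [661.6  21.2] 21.8 [298.3 207.7] 
brass [ 397.8 -230.5] 13.5 [422.7 343.8] 
brass [436.5 144.4] 18.5 [232.6 320. ] 
brass [760.2 -30.6] 17.9 [325.2 158.2] 
blue [602.  211.8] 88.8 [204.2 236.4] ((258.6395263671875, 98.84962463378906), 87.73905944824219)
red [ 601.1 -184.5] 73.3 [398.7 241.4] ((98.3736572265625, 177.83267211914062), 10.942646980285645)
picks [[ 0.43025862 -0.15150081  0.036     ]] [[ 0.39569247 -0.29158846  0.026     ]] [[0.40016669 0.29701297 0.07      ]]
side
white [606.7 290.6] 33.7 [257.7 354.6] 
white [603.5 210.5] 20.4 [274.5 323.6] 
white [600.3 130.3] 21.4 [289.5 296.4] 
white [ 594.7 -148.8] 24.2 [328.  221.4] 
green [453.6   9. ] 17.2 [379.3 261.9] 
turq [555.9  33.9] 29.4 [325.4 262.1] 
turq [657.5  37.5] 29.5 [274.9 256. ] 
brass [434.8 158.1] 24.1 [376.1 312.1] 
brass [ 393.7 -207.7] 15.2 [422.3 213.7] 
brass [794.4 -83.1] 51.2 [231.6 217.2] 
blue [601.6 214.7] 89.7 [272.2 331.3] ((262.5489807128906, 99.41670989990234), 87.76658630371094)
red [ 600.8 -181.6] 73.8 [328.7 215.5] ((97.46041107177734, 184.73681640625), 10.98204517364502)
```

View pics/topcrop.png

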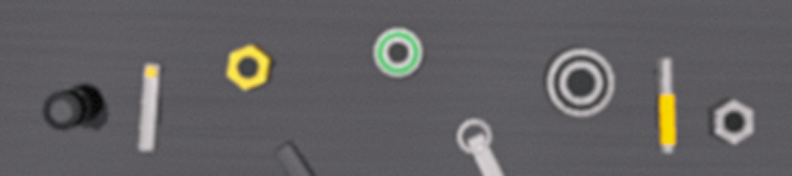

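View pics/wrist0.png

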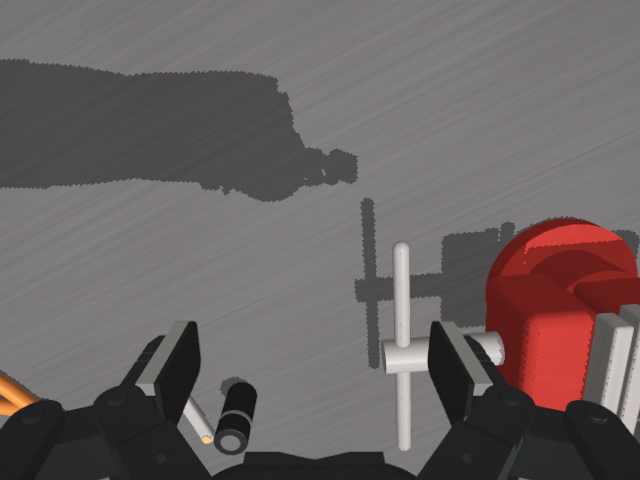

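Two independent views agree on the marks to about 3 mm, and their sizes match (66, 40, 42, 50, 42 mm). Next I turn the tool so it closes along world x, then fly to the large bearing.

Emit:
jog_arm([
  {"angular": [0,0,0.15],"jaw": 8.5},
  {"angular": [0,0,0.15]},
  {"angular": [0,0,0.15]},
  {"angular": [0,0,0.15]},
  {"angular": [0,0,0.15]},
  {"angular": [0,0,0.15]},
  {"angular": [0,0,0.15]},
  {"angular": [0,0,0.064]},
  {"slide": [-4,1.25,0.3]},
  {"slide": [-4,1.25,0.3]},
  {"slide": [-4,1.25,0.3]},
  {"slide": [-4,1.25,0.3]},
], force=50)

```text
invalid input
```

Emit:
jog_arm([
  {"slide": [-4,1.25,0.3]},
  {"slide": [-4,1.25,0.3]},
  {"slide": [-4,1.25,0.3]},
  {"slide": [-4,1.25,0.3]},
  {"slide": [-4,1.25,0.3]},
  {"slide": [-4,1.25,0.3]},
  {"slide": [-4,1.25,0.3]},
  {"slide": [-4,1.25,0.3]},
  {"slide": [-4,1.25,0.3]},
  {"slide": [-4,1.25,0.3]},
  {"slide": [-4,1.25,0.3]},
  {"slide": [0,0,0]},
])

```text
invalid input
```

```bash
python3 - <<'E'
from h import *
s=readout.observe();print(s['time'],s['ee_pos'].round(4),s['tool_rot'].round(3),s['q'].round(2))
c=cams.camera('wrist');cv2.imwrite('pics/w1.png',c['color'][:,:,::-1]);print(c['xyz'],proj(c,[.43,-.1515,.036]),proj(c,s['ee_pos']))
E
```

```text
0.25 [0.2314 0.4709 0.2309] [[-0.897  0.441 -0.   ]
 [ 0.441  0.897 -0.001]
 [ 0.    -0.001 -1.   ]] [ 1.11  0.26 -0.14  1.17  0.    1.57]
[0.15506873 0.50870899 0.37341837] [[-58.50557951 556.33930656]] [[313.50218387 325.98586811]]
```

View pics/w1.png

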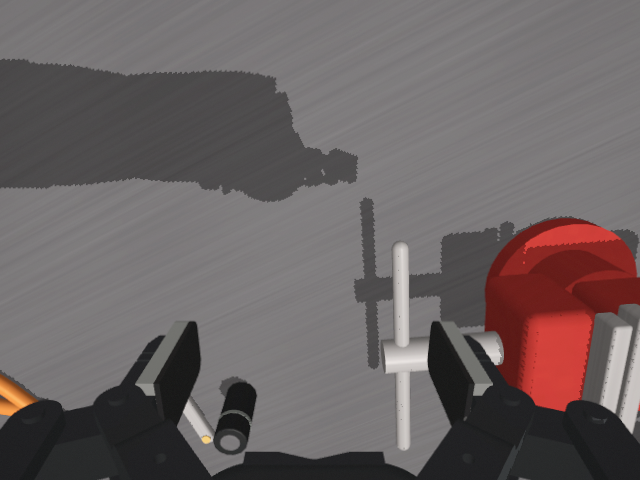

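The moves were refused and the view has not changed. The rows probably need every field, so I'll fill them all in.

Emit:
jog_arm([
  {"slide": [0,0,0],"angular": [0,0,0.15],"jaw": 8.5},
  {"slide": [0,0,0],"angular": [0,0,0.15],"jaw": 8.5},
  {"slide": [0,0,0],"angular": [0,0,0.15],"jaw": 8.5},
  {"slide": [0,0,0],"angular": [0,0,0.15],"jaw": 8.5},
  {"slide": [0,0,0],"angular": [0,0,0.15],"jaw": 8.5},
  {"slide": [0,0,0],"angular": [0,0,0.15],"jaw": 8.5},
  {"slide": [0,0,0],"angular": [0,0,0.15],"jaw": 8.5},
  {"slide": [0,0,0],"angular": [0,0,0.064],"jaw": 8.5},
  {"slide": [-4,1.25,0.3],"angular": [0,0,0],"jaw": 8.5},
  {"slide": [-4,1.25,0.3],"angular": [0,0,0],"jaw": 8.5},
  {"slide": [-4,1.25,0.3],"angular": [0,0,0],"jaw": 8.5},
  {"slide": [-4,1.25,0.3],"angular": [0,0,0],"jaw": 8.5},
], force=50)

```text
time: 1.5
ee_pos: [0.2817, 0.3097, 0.2191]
tool_rot: [[-0.001, 1.0, 0.0], [1.0, 0.001, -0.0], [-0.0, 0.0, -1.0]]
wrist_force: [1.0, -0.0, 0.2]
width: 0.0849
gripper_force: 0.0
```

Emit:
jog_arm([
  {"slide": [-4.2,1.35,0.4],"angular": [0,0,0],"jaw": 8.5},
  {"slide": [-4.2,1.35,0.4],"angular": [0,0,0],"jaw": 8.5},
  {"slide": [-4.2,1.35,0.4],"angular": [0,0,0],"jaw": 8.5},
  {"slide": [-4.2,1.35,0.4],"angular": [0,0,0],"jaw": 8.5},
  {"slide": [-4.2,1.35,0.4],"angular": [0,0,0],"jaw": 8.5},
  {"slide": [-4.2,1.35,0.4],"angular": [0,0,0],"jaw": 8.5},
  {"slide": [-4.2,1.35,0.4],"angular": [0,0,0],"jaw": 8.5},
  {"slide": [-4.2,1.35,0.4],"angular": [0,0,0],"jaw": 8.5},
  {"slide": [-4.2,1.35,0.4],"angular": [0,0,0],"jaw": 8.5},
  {"slide": [-4.2,1.35,0.4],"angular": [0,0,0],"jaw": 8.5},
  {"slide": [-4.2,1.35,0.4],"angular": [0,0,0],"jaw": 8.5},
  {"slide": [0,0,0],"angular": [0,0,0],"jaw": 8.5},
])

```text
time: 2.7
ee_pos: [0.4321, -0.1555, 0.175]
tool_rot: [[0.006, 1.0, 0.002], [1.0, -0.006, -0.002], [-0.002, 0.002, -1.0]]
wrist_force: [-0.2, 0.4, 0.5]
width: 0.0846
gripper_force: 0.0
```

```bash
python3 - <<'E'
from h import *
s=readout.observe();print(s['time'],s['ee_pos'].round(4))
c=cams.camera('wrist');cv2.imwrite('pics/w2.png',c['color'][:,:,::-1]);print(c['xyz'],proj(c,[.43,-.1515,.036]),proj(c,s['ee_pos']))
E
```

```text
2.7 [ 0.4321 -0.1555  0.175 ]
[ 0.43125812 -0.07050628  0.31734073] [[311.68170438 219.40667538]] [[316.1618118  324.69659655]]
```

View pics/w2.png

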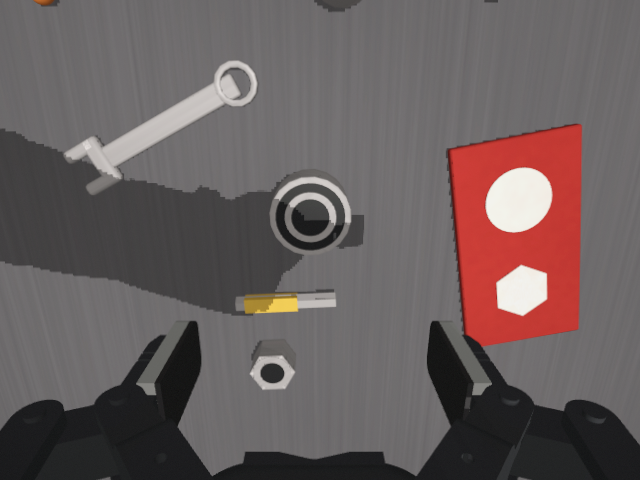

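The large bearing's top face is centred near (311,216), about 4 px from the prediction, so the measurement holds. The red marks are at (519,200) and (522,290). The steel nut is at (272,372), with corners along world ±x. I'll work out the numbers from this picture.

```bash
python3 - <<'E'
from h import *
c=cams.camera('wrist');im=c['color'];hsv=cv2.cvtColor(im,cv2.COLOR_RGB2HSV);S,V=hsv[...,1],hsv[...,2]
print(plane(c,[(311,216)],.036))
for b in blobs(c,(S<40)&(V>200),.008,300): print(b[0].round(1),b[1].round(1),b[2])
m=np.zeros(V.shape,np.uint8);m[345:400,240:300]=((V>185)&(S<40))[345:400,240:300]
for b in blobs(c,m,.026,100):
    print('steel',b[0].round(1),b[1].round(1),b[2]); h=cv2.approxPolyDP(cv2.convexHull(b[3].reshape(-1,1,2)),4,True)[:,0]; d=h-b[0]; print(np.degrees(np.arctan2(d[:,1],d[:,0])).round(0)%60,np.hypot(*d.T).round(1))
E
```

```text
[[ 0.4277879  -0.14613811  0.036     ]]
[ 608.  -223.7] 21.6 [523.1 293.7]
[ 592.7 -145.1] 25.6 [520.2 203.4]
[347.9 -71.5] 9.1 [193.3 111.5]
[372.8 -58. ] 7.4 [236.7  85.4]
steel [ 395.  -291.8] 16.2 [273.3 374.8]
[ 5.  3.  3. 59.  8.  6.] [19.1 19.5 18.5 18.5 17.4 18.1]
```

Emit:
jog_arm([
  {"slide": [0.75,-0.35,3],"angular": [0,0,0],"jaw": 8.5},
  {"slide": [0,0,4],"angular": [0,0,0],"jaw": 8.5},
  {"slide": [0,0,4],"angular": [0,0,0],"jaw": 8.5},
  {"slide": [0,0,3],"angular": [0,0,0],"jaw": 8.5},
  {"slide": [0,0,2],"angular": [0,0,0],"jaw": 8.5},
  {"slide": [0,0,0.7],"angular": [0,0,0],"jaw": 8.5},
  {"slide": [0,0,0],"angular": [0,0,0],"jaw": 8.5},
  {"slide": [0,0,0],"angular": [0,0,0],"jaw": 5},
  {"slide": [0,0,0],"angular": [0,0,0],"jaw": 5},
  {"slide": [0,0,0],"angular": [0,0,0],"jaw": 5},
  {"slide": [0,0,0],"angular": [0,0,0],"jaw": 5},
  {"slide": [0,0,0],"angular": [0,0,0],"jaw": 5},
], force=50)

```text
time: 4.0
ee_pos: [0.4288, -0.1435, 0.0102]
tool_rot: [[-0.0, 1.0, 0.005], [1.0, 0.0, -0.0], [-0.0, 0.005, -1.0]]
wrist_force: [0.9, 1.7, 6.3]
width: 0.0587
gripper_force: 52.6
```

Emit:
jog_arm([
  {"slide": [0,0,-2],"angular": [0,0,0],"jaw": 5},
  {"slide": [0,0,-4],"angular": [0,0,0],"jaw": 5},
  {"slide": [0,0,-4],"angular": [0,0,0],"jaw": 5},
  {"slide": [3,1.2,0],"angular": [0,0,0],"jaw": 5},
  {"slide": [4,1.7,0],"angular": [0,0,0],"jaw": 5},
  {"slide": [4,1.7,0],"angular": [0,0,0],"jaw": 5},
  {"slide": [4,1.7,0],"angular": [0,0,0],"jaw": 5},
  {"slide": [4,1.7,0],"angular": [0,0,0],"jaw": 5},
  {"slide": [4,1.7,0],"angular": [0,0,0],"jaw": 5},
  {"slide": [4,1.7,0],"angular": [0,0,0],"jaw": 5},
  {"slide": [4,1.7,0],"angular": [0,0,0],"jaw": 5},
  {"slide": [4,1.7,0],"angular": [0,0,0],"jaw": 5},
])

```text
time: 5.2
ee_pos: [0.5746, 0.2083, 0.1087]
tool_rot: [[-0.0, 1.0, -0.0], [1.0, 0.0, -0.0], [-0.0, -0.0, -1.0]]
wrist_force: [0.7, -1.2, -4.0]
width: 0.0585
gripper_force: 56.4
```

Emit:
jog_arm([
  {"slide": [4,1.6,0],"angular": [0,0,0],"jaw": 5},
  {"slide": [2.5,1.2,0],"angular": [0,0,0],"jaw": 5},
  {"slide": [0,0,0],"angular": [0,0,0],"jaw": 5},
  {"slide": [0,0,0],"angular": [0,0,0],"jaw": 5},
  {"slide": [0,0,0],"angular": [0,0,0],"jaw": 5},
])

```text
time: 5.7
ee_pos: [0.6016, 0.2706, 0.1081]
tool_rot: [[0.001, 1.0, -0.002], [1.0, -0.001, -0.001], [-0.001, -0.002, -1.0]]
wrist_force: [0.2, -0.5, -3.8]
width: 0.0584
gripper_force: 56.2
```

```bash
python3 - <<'E'
from h import *
s=readout.observe();print(s['time'],s['ee_pos'].round(4),s['tool_rot'].round(3))
c=cams.camera('wrist');cv2.imwrite('pics/w3.png',c['color'][:,:,::-1]);print(c['xyz'],proj(c,s['ee_pos']+[0,0,.0258]),proj(c,s['ee_pos']))
E
```

```text
5.7 [0.6016 0.2706 0.1081] [[ 0.001  1.    -0.002]
 [ 1.    -0.001 -0.001]
 [-0.001 -0.002 -1.   ]]
[0.60081468 0.35535806 0.25056374] [[316.60459213 364.06105165]] [[316.24137995 324.74459301]]
```

View pics/w3.png

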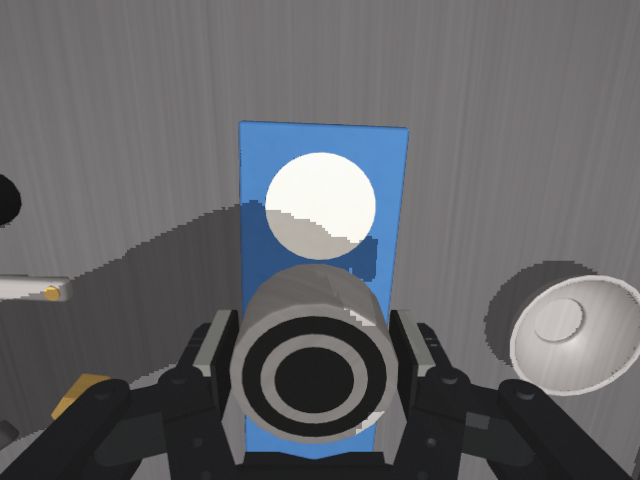

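The bearing is held square, with its top face centred near (314.5,377). The big mark is centred near (321,206) and partly in shadow. I'll measure both from this view.

```bash
cat >> h.py <<'E'
def mark(c,uv,z=.008):
    "white mark around pixel uv, shadowed or not: low saturation, bright vs board"
    hsv=cv2.cvtColor(c['color'],cv2.COLOR_RGB2HSV);m=((hsv[...,1]<60)&(hsv[...,2]>130)).astype(np.uint8)
    bs=[b for b in blobs(c,m,z,200) if cv2.pointPolygonTest(b[3].reshape(-1,1,2),[float(v) for v in plane(c,[uv],z)[0,:2]*1000],False)>=0]
    return [(b[0].round(1),b[1].round(1),b[2]) for b in bs]
E
python3 - <<'E'
from h import *
c=cams.camera('wrist');s=readout.observe();print(s['ee_pos'].round(4))
print(mark(c,(320,206)))
im=c['color'].max(2);m=np.zeros(im.shape,np.uint8);m[335:425,260:370]=(im<45)[335:425,260:370]
p=plane(c,[(314.5,377)],s['ee_pos'][2]+.0258)[0];print(p.round(4))
for b in blobs(c,m,s['ee_pos'][2]+.0258,500): print('bore',b[0].round(1),b[1].round(1),b[2])
E
```

```text
[0.6019 0.2704 0.1084]
[(array([604.4, 293.2]), np.float64(33.8), array([319.9, 205.4]))]
[0.601  0.2652 0.1342]
bore [600.8 263.5] 13.5 [313.9 379.7]
bore [605.9 257.3] 8.3 [328.6 393.1]
```

Emit:
jog_arm([
  {"slide": [1.7,0.2,0],"angular": [0,0,0],"jaw": 5},
  {"slide": [1,0.2,2],"angular": [0,0,0],"jaw": 5},
  {"slide": [0,0,3],"angular": [0,0,0],"jaw": 5},
  {"slide": [0,0,2],"angular": [0,0,0],"jaw": 5},
  {"slide": [0,0,1],"angular": [0,0,0],"jaw": 5},
  {"slide": [0,0,0.5],"angular": [0,0,0],"jaw": 5},
  {"slide": [0,0,0],"angular": [0,0,0],"jaw": 5},
  {"slide": [0,0,0],"angular": [0,0,0],"jaw": 5},
  {"slide": [0,0,0],"angular": [0,0,0],"jaw": 5},
])

```text
time: 6.7
ee_pos: [0.6076, 0.2991, 0.0248]
tool_rot: [[0.0, 1.0, 0.002], [1.0, -0.0, 0.001], [0.001, 0.002, -1.0]]
wrist_force: [0.2, -0.2, -3.3]
width: 0.0584
gripper_force: 56.4
```

Emit:
jog_arm([
  {"slide": [-0.15,-0.15,0.3],"angular": [0,0,0],"jaw": 5},
  {"slide": [0,0,0.2],"angular": [0,0,0],"jaw": 5},
  {"slide": [0,0,0],"angular": [0,0,0],"jaw": 5},
  {"slide": [0,0,0],"angular": [0,0,0],"jaw": 5},
])

```text
time: 7.1
ee_pos: [0.605, 0.297, 0.0185]
tool_rot: [[0.0, 1.0, 0.0], [1.0, -0.0, -0.0], [-0.0, 0.0, -1.0]]
wrist_force: [-0.4, -0.7, -0.9]
width: 0.0584
gripper_force: 56.3
```

```bash
python3 - <<'E'
from h import *
c=cams.camera('wrist');s=readout.observe();print(s['ee_pos'].round(4),s['wrist_force'])
im=c['color'].max(2);m=np.zeros(im.shape,np.uint8);m[335:425,260:370]=(im<45)[335:425,260:370]
for b in blobs(c,m,s['ee_pos'][2]+.0258,300): print('bore',b[0].round(1),b[1].round(1),b[2])
cv2.imwrite('pics/w4.png',c['color'][:,:,::-1])
E
```

```text
[0.605  0.297  0.0185] [-1.21422472 -1.26890824 -1.01157624]
bore [604.  290.1] 13.5 [313.8 379.8]
bore [609.3 283.9] 8.3 [328.5 392.9]
bore [589.3 304.8] 4.1 [271.6 346.7]
```

View pics/w4.png

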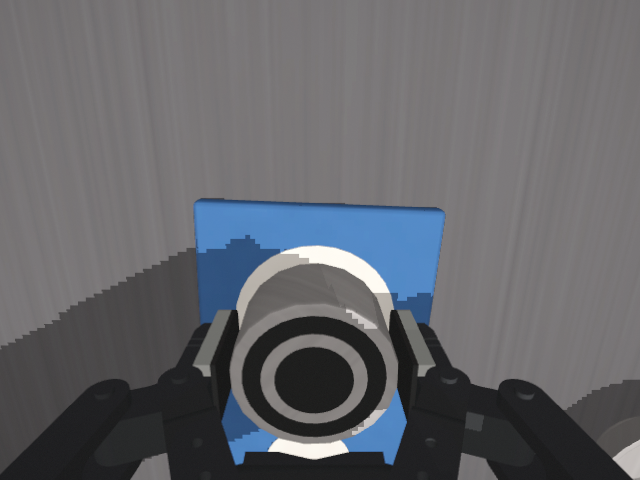

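The bearing is resting on the board and sits inside the white ring on its mark. I'll release it, rise, and move to the socket.

Emit:
jog_arm([
  {"slide": [0,0,0],"angular": [0,0,0],"jaw": 8.5},
  {"slide": [0,0,0],"angular": [0,0,0],"jaw": 8.5},
  {"slide": [0,0,0],"angular": [0,0,0],"jaw": 8.5},
  {"slide": [0,0,-3],"angular": [0,0,0],"jaw": 8.5},
  {"slide": [0,0,-4],"angular": [0,0,0],"jaw": 8.5},
  {"slide": [0,0,-4],"angular": [0,0,0],"jaw": 8.5},
  {"slide": [0,-4,-4],"angular": [0,0,0],"jaw": 8.5},
  {"slide": [0,-5,0],"angular": [0,0,0],"jaw": 8.5},
  {"slide": [0,-5,0],"angular": [0,0,0],"jaw": 8.5},
  {"slide": [0,-4,0],"angular": [0,0,0],"jaw": 8.5},
  {"slide": [0,-2,0],"angular": [0,0,0],"jaw": 8.5},
  {"slide": [0,0,0],"angular": [0,0,0],"jaw": 8.5},
])

```text
time: 8.35
ee_pos: [0.4067, 0.2967, 0.1642]
tool_rot: [[-0.002, 1.0, -0.001], [1.0, 0.002, -0.0], [-0.0, -0.001, -1.0]]
wrist_force: [0.4, 0.4, -0.3]
width: 0.0849
gripper_force: 0.0
```

Emit:
jog_arm([
  {"slide": [0,0,0],"angular": [0,0,0],"jaw": 8.5},
  {"slide": [0,0,0],"angular": [0,0,0],"jaw": 8.5},
  {"slide": [0,0,0],"angular": [0,0,0],"jaw": 8.5},
])

```text
time: 8.65
ee_pos: [0.4111, 0.2974, 0.1636]
tool_rot: [[0.001, 1.0, 0.001], [1.0, -0.001, 0.0], [0.0, 0.001, -1.0]]
wrist_force: [0.3, -0.3, 0.5]
width: 0.085
gripper_force: 0.0
```

```bash
python3 - <<'E'
from h import *
s=readout.observe();print(s['time'],s['ee_pos'].round(4),s['width'])
w=cams.camera('wrist');t=cams.camera('top')
print(proj(w,[.399,.295,.07]),proj(w,[.399,.295,0]))
a=t['color'][190:290,100:300,::-1];b=w['color'][:,:,::-1]
o=np.zeros((590,640,3),np.uint8);o[:260,:520]=cv2.resize(a,(520,260),interpolation=cv2.INTER_CUBIC);o[260:]=b[100:430]
cv2.imwrite('pics/c5.png',o)
E
```

```text
8.65 [0.4111 0.2974 0.1636] 0.08502999028754903
[[295.63302607 249.9243248 ]] [[299.28459101 219.14544064]]
```

View pics/c5.png

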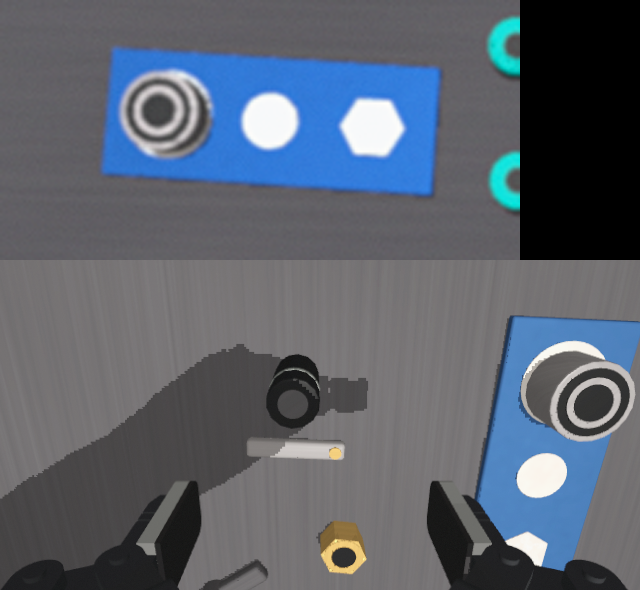

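The composite's lower half starts at wrist row 100. The socket's top is centred at wrist (293,244), and the brass nut is at (343,396) with corners along ±x. In the top crop the large bearing's bore is at (157,110), which is full-frame (160.4,232.3), inside its mark.

```bash
python3 - <<'E'
from h import *
s=readout.observe();w=cams.camera('wrist');t=cams.camera('top')
print('ee',s['ee_pos'].round(4));print('sock',plane(w,[(293,243.5)],.07).round(4))
im=t['color'][220:245,145:175].max(2);k=cv2.resize(im,None,fx=4,fy=4,interpolation=cv2.INTER_CUBIC)
m=(k<60).astype(np.uint8);n,l,st,ce=cv2.connectedComponentsWithStats(m)
for i in range(1,n):
    if st[i,4]>150: uv=ce[i]/4+[145-.4,220-.4];print('bore',uv,st[i,4]/16,plane(t,[uv],.044).round(4))
print('wrist bearing top',plane(w,[(596,244)],.044).round(4), mark(w,(540,315)),mark(w,(526,388)))
hsv=cv2.cvtColor(w['color'],cv2.COLOR_RGB2HSV);m=((hsv[...,0]>14)&(hsv[...,0]<32)&(hsv[...,1]>90)&(hsv[...,2]>200)).astype(np.uint8);m[:350]=0
for b in blobs(w,m,.026,200):
    print('brass',b[0].round(1),b[1].round(1),b[2]); h=cv2.approxPolyDP(cv2.convexHull(b[3].reshape(-1,1,2)),4,True)[:,0]; d=h-b[0]; print(np.degrees(np.arctan2(d[:,1],d[:,0])).round(0)%60,np.hypot(*d.T).round(1))
E
```

```text
ee [0.4107 0.2972 0.1635]
sock [[0.3969 0.299  0.07  ]]
wrist bearing top [[0.6058 0.2893 0.044 ]] [(array([601.4, 213.1]), np.float64(20.9), array([542.2, 314.8]))] [(array([604.4, 140.7]), np.float64(15.1), array([529.1, 386.6]))]
brass [435.1 146.2] 17.4 [343.5 395.6]
[54. 49. 49. 53. 52. 50.] [19.4 18.9 18.9 19.1 19.1 19.2]
```

Emit:
jog_arm([
  {"slide": [0.1,-1.3,2],"angular": [0,0,0],"jaw": 8.5},
  {"slide": [0,0,3],"angular": [0,0,0],"jaw": 8.5},
  {"slide": [0,0,4],"angular": [0,0,0],"jaw": 8.5},
  {"slide": [0,0,3],"angular": [0,0,0],"jaw": 8.5},
  {"slide": [0,0,2],"angular": [0,0,0],"jaw": 8.5},
  {"slide": [0,0,0],"angular": [0,0,0],"jaw": 6},
  {"slide": [0,0,0],"angular": [0,0,0],"jaw": 5},
  {"slide": [0,0,0],"angular": [0,0,0],"jaw": 4.5},
  {"slide": [0,0,0],"angular": [0,0,0],"jaw": 3},
  {"slide": [0,0,0],"angular": [0,0,0],"jaw": 3},
  {"slide": [0,0,0],"angular": [0,0,0],"jaw": 3},
  {"slide": [0,0,0],"angular": [0,0,0],"jaw": 3},
], force=50)

```text
time: 10.05
ee_pos: [0.398, 0.2991, 0.0252]
tool_rot: [[0.0, 1.0, 0.003], [1.0, -0.0, 0.002], [0.002, 0.003, -1.0]]
wrist_force: [0.0, 0.1, 5.9]
width: 0.0328
gripper_force: 49.4
```

Emit:
jog_arm([
  {"slide": [0,0,-2],"angular": [0,0,0],"jaw": 3},
  {"slide": [0,0,-4],"angular": [0,0,0],"jaw": 3},
  {"slide": [-1,2,-4],"angular": [0,0,0],"jaw": 3},
  {"slide": [-1.7,4,0],"angular": [0,0,0],"jaw": 3},
  {"slide": [-2,4.4,0],"angular": [0,0,0],"jaw": 3},
  {"slide": [-2,4.4,0],"angular": [0,0,0],"jaw": 3},
  {"slide": [-1,3.5,0],"angular": [0,0,0],"jaw": 3},
  {"slide": [-1,2,0],"angular": [0,0,0],"jaw": 3},
  {"slide": [0,0,0],"angular": [0,0,0],"jaw": 3},
  {"slide": [0,0,0],"angular": [0,0,0],"jaw": 3},
  {"slide": [0,0,0],"angular": [0,0,0],"jaw": 3},
  {"slide": [0,0,0],"angular": [0,0,0],"jaw": 3},
])

```text
time: 11.25
ee_pos: [0.5984, 0.2116, 0.1236]
tool_rot: [[-0.001, 1.0, -0.001], [1.0, 0.001, -0.0], [-0.0, -0.001, -1.0]]
wrist_force: [-0.7, 0.4, -1.6]
width: 0.033
gripper_force: 50.9
```

```bash
python3 - <<'E'
from h import *
c=cams.camera('wrist');s=readout.observe();print(s['time'],s['ee_pos'].round(4),s['tool_rot'].round(3).tolist())
print(proj(c,s['ee_pos']+[0,0,.0448]))
cv2.imwrite('pics/w6.png',c['color'][:,:,::-1])
E
```

```text
11.3 [0.5986 0.2117 0.1238] [[-0.001, 1.0, -0.001], [1.0, 0.001, -0.0], [-0.0, -0.001, -1.0]]
[[317.66928568 403.22346743]]
```

View pics/w6.png

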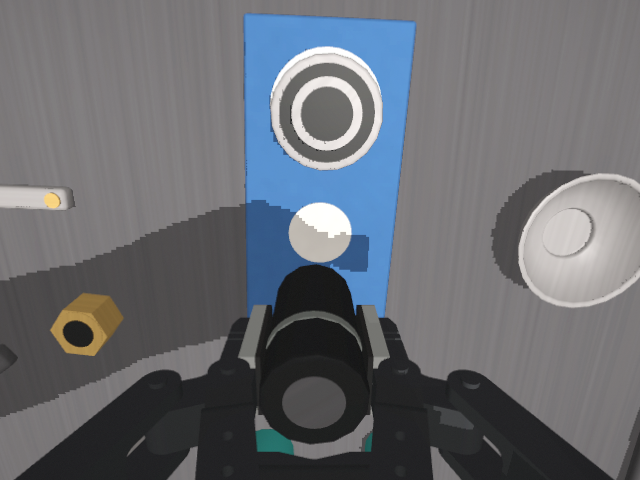

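The socket is held upright, its top centred at (314,402) and its mark at (320,233). The offset from the TCP axis is about 1 mm. I'll lower it.

Emit:
jog_arm([
  {"slide": [0,0.45,2],"angular": [0,0,0],"jaw": 3},
  {"slide": [0,0,3],"angular": [0,0,0],"jaw": 3},
  {"slide": [0,0,2],"angular": [0,0,0],"jaw": 3},
  {"slide": [0,0,1],"angular": [0,0,0],"jaw": 3},
  {"slide": [0,0,0.5],"angular": [0,0,0],"jaw": 3},
  {"slide": [0,0,0],"angular": [0,0,0],"jaw": 3},
  {"slide": [0,0,0],"angular": [0,0,0],"jaw": 3},
  {"slide": [0,0,0],"angular": [0,0,0],"jaw": 3},
  {"slide": [0,0,0],"angular": [0,0,0],"jaw": 3},
])

```text
time: 12.2
ee_pos: [0.6049, 0.2114, 0.0397]
tool_rot: [[0.0, 1.0, 0.002], [1.0, -0.0, 0.001], [0.001, 0.002, -1.0]]
wrist_force: [0.1, -0.9, -4.1]
width: 0.033
gripper_force: 50.8
```

```bash
python3 - <<'E'
from h import *
c=cams.camera('wrist');s=readout.observe();print(s['time'],s['ee_pos'].round(4))
print(mark(c,proj(c,[.602,.230,.008])[0]))
E
```

```text
12.25 [0.6048 0.2113 0.0395]
[(array([597.8, 223.3]), np.float64(12.0), array([304.8, 271.7]))]
```

Emit:
jog_arm([
  {"slide": [0.05,-0.15,0.3],"angular": [0,0,0],"jaw": 3},
  {"slide": [0,0,0.3],"angular": [0,0,0],"jaw": 3},
  {"slide": [0,0,0],"angular": [0,0,0],"jaw": 3},
  {"slide": [0,0,0],"angular": [0,0,0],"jaw": 3},
  {"slide": [0,0,0],"angular": [0,0,0],"jaw": 3},
])

```text
time: 12.75
ee_pos: [0.6027, 0.2117, 0.0332]
tool_rot: [[-0.0, 1.0, 0.0], [1.0, 0.0, 0.0], [0.0, 0.0, -1.0]]
wrist_force: [-3.1, -0.2, 5.7]
width: 0.0328
gripper_force: 50.9
```

Emit:
jog_arm([
  {"slide": [0,0,0],"angular": [0,0,0],"jaw": 6},
  {"slide": [0,0,0],"angular": [0,0,0],"jaw": 8.5},
  {"slide": [0,0,0],"angular": [0,0,0],"jaw": 8.5},
  {"slide": [0,0,0],"angular": [0,0,0],"jaw": 8.5},
  {"slide": [0,0,-3],"angular": [0,0,0],"jaw": 8.5},
  {"slide": [0,0,-5],"angular": [0,0,0],"jaw": 8.5},
  {"slide": [0,0,-4],"angular": [0,0,0],"jaw": 8.5},
  {"slide": [-1.6,-4,0],"angular": [0,0,0],"jaw": 8.5},
  {"slide": [-1.6,-4,0],"angular": [0,0,0],"jaw": 8.5},
  {"slide": [-1.6,-4,0],"angular": [0,0,0],"jaw": 8.5},
  {"slide": [-1.8,-4.7,0],"angular": [0,0,0],"jaw": 8.5},
  {"slide": [0,0,0],"angular": [0,0,0],"jaw": 8.5},
])

```text
time: 13.95
ee_pos: [0.425, 0.1419, 0.1502]
tool_rot: [[0.0, 1.0, -0.013], [1.0, -0.0, -0.005], [-0.005, -0.013, -1.0]]
wrist_force: [-0.1, 0.2, -0.1]
width: 0.0851
gripper_force: 0.0
```

Emit:
jog_arm([
  {"slide": [0,0,0],"angular": [0,0,-0.15],"jaw": 8.5},
  {"slide": [0,0,0],"angular": [0,0,-0.15],"jaw": 8.5},
  {"slide": [0,0,0],"angular": [0,0,-0.067],"jaw": 8.5},
  {"slide": [0,0,0],"angular": [0,0,0],"jaw": 8.5},
  {"slide": [0,0,0],"angular": [0,0,0],"jaw": 8.5},
  {"slide": [0,0,0],"angular": [0,0,0],"jaw": 8.5},
  {"slide": [0,0,0],"angular": [0,0,0],"jaw": 8.5},
])

```text
time: 14.65
ee_pos: [0.4361, 0.1458, 0.1526]
tool_rot: [[-0.358, 0.934, -0.0], [0.934, 0.358, -0.0], [-0.0, -0.0, -1.0]]
wrist_force: [0.0, -0.4, 0.7]
width: 0.0851
gripper_force: 0.0
```

```bash
cat >> h.py <<'E'
def nut(w,m,z=.026):
    for b in blobs(w,m.astype(np.uint8),z,200):
        h=cv2.approxPolyDP(cv2.convexHull(b[3].reshape(-1,1,2)),4,True)[:,0]; d=h-b[0]
        if b[1]<25: print('nut',b[0].round(1),b[1].round(1),b[2],np.degrees(np.arctan2(d[:,1],d[:,0])).round(0)%60,np.hypot(*d.T).round(1))
def togo(s,P):
    print('slide cm',(s['tool_rot'].T@(np.array(P)-s['ee_pos'])*100).round(2))
E
python3 - <<'E'
from h import *
w=cams.camera('wrist');s=readout.observe();print(s['time'],s['ee_pos'].round(4),s['tool_rot'].round(3).tolist())
hsv=cv2.cvtColor(w['color'],cv2.COLOR_RGB2HSV);nut(w,(hsv[...,0]>14)&(hsv[...,0]<32)&(hsv[...,1]>90)&(hsv[...,2]>190))
togo(s,[.4358,.1455,.004]);cv2.imwrite('pics/w7.png',w['color'][:,:,::-1])
E
```

```text
14.7 [0.436  0.1458 0.1526] [[-0.358, 0.934, -0.0], [0.934, 0.358, -0.0], [-0.0, -0.0, -1.0]]
slide cm [-0.02 -0.03 14.86]
```

View pics/w7.png

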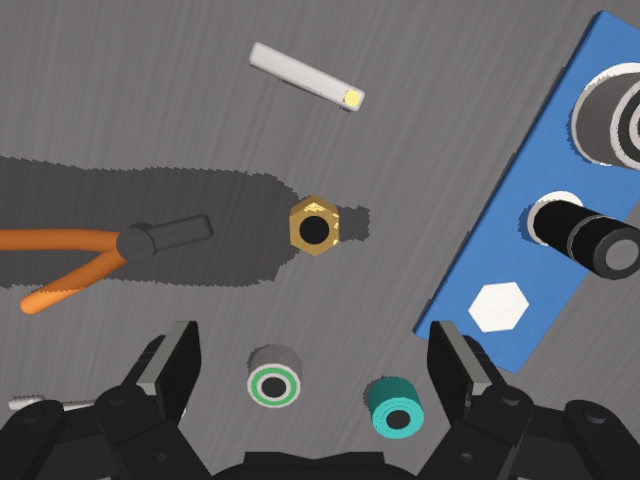

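The brass nut's flats now face the fingers, centred at (314,229). The plier tip at (210,225) is close, so I'll narrow the jaws before going down.

Emit:
jog_arm([
  {"slide": [0,0,3],"angular": [0,0,0],"jaw": 6},
  {"slide": [0,0,3],"angular": [0,0,0],"jaw": 6},
  {"slide": [0,0,4],"angular": [0,0,0],"jaw": 6},
  {"slide": [0,0,3],"angular": [0,0,0],"jaw": 6},
  {"slide": [0,0,1.5],"angular": [0,0,0],"jaw": 6},
  {"slide": [0,0,0.2],"angular": [0,0,0],"jaw": 6},
  {"slide": [0,0,0],"angular": [0,0,0],"jaw": 6},
  {"slide": [0,0,0],"angular": [0,0,0],"jaw": 4.5},
  {"slide": [0,0,0],"angular": [0,0,0],"jaw": 3},
  {"slide": [0,0,0],"angular": [0,0,0],"jaw": 3},
  {"slide": [0,0,0],"angular": [0,0,0],"jaw": 3},
  {"slide": [0,0,0],"angular": [0,0,0],"jaw": 3},
], force=40)

```text
time: 15.9
ee_pos: [0.4373, 0.1462, 0.007]
tool_rot: [[-0.359, 0.933, 0.003], [0.933, 0.359, 0.001], [-0.0, 0.003, -1.0]]
wrist_force: [-1.0, -0.3, 6.1]
width: 0.0331
gripper_force: 40.9
```

Emit:
jog_arm([
  {"slide": [0,0,-2],"angular": [0,0,0],"jaw": 3},
  {"slide": [0,0,-4],"angular": [0,0,0],"jaw": 3},
  {"slide": [0,0,-4],"angular": [0,0,0.067],"jaw": 3},
  {"slide": [0,0,0],"angular": [0,0,0.15],"jaw": 3},
  {"slide": [0,0,0],"angular": [0,0,0.15],"jaw": 3},
  {"slide": [-0.3,3,0],"angular": [0,0,0],"jaw": 3},
  {"slide": [-0.4,4.4,0],"angular": [0,0,0],"jaw": 3},
  {"slide": [-0.4,4.4,0],"angular": [0,0,0],"jaw": 3},
  {"slide": [-0.3,4.4,0],"angular": [0,0,0],"jaw": 3},
  {"slide": [0,0,0],"angular": [0,0,0],"jaw": 3},
  {"slide": [0,0,0],"angular": [0,0,0],"jaw": 3},
  {"slide": [0,0,0],"angular": [0,0,0],"jaw": 3},
])

```text
time: 17.1
ee_pos: [0.5965, 0.1316, 0.1053]
tool_rot: [[-0.0, 1.0, -0.002], [1.0, 0.0, -0.0], [-0.0, -0.002, -1.0]]
wrist_force: [-0.2, -0.5, -1.0]
width: 0.0328
gripper_force: 40.6
```

```bash
python3 - <<'E'
from h import *
w=cams.camera('wrist');s=readout.observe();print(s['time'],s['ee_pos'].round(4),s['tool_rot'].round(3).tolist())
z=s['ee_pos'][2]+.019
hsv=cv2.cvtColor(w['color'],cv2.COLOR_RGB2HSV);m=(hsv[...,0]>12)&(hsv[...,0]<34)&(hsv[...,1]>80)
print(proj(w,s['ee_pos']+[0,0,.019]),mark(w,(316,250)),mark(w,proj(w,[.6,.132,.008])[0]))
nut(w,m,z); 
im=w['color'].max(2);q=np.zeros(im.shape,np.uint8);q[320:400,270:360]=(im<50)[320:400,270:360]
for b in blobs(w,q,z,150): print('bore',b[0].round(1),b[1].round(1),b[2])
cv2.imwrite('pics/w8.png',w['color'][:,:,::-1])
E
```

```text
17.15 [0.5963 0.1317 0.1055] [[-0.0, 1.0, -0.002], [1.0, 0.0, -0.0], [-0.0, -0.002, -1.0]]
[[316.06151143 352.51381657]] [(array([598.1, 133.5]), np.float64(21.9), array([318. , 240.7]))] [(array([598.1, 133.5]), np.float64(21.9), array([318. , 240.7]))]
nut [701.3  87.3] 5.8 [581.5 449. ] [26. 16. 55.] [15.6 22.   7.2]
nut [595.5 137.5] 20.4 [313.7 336. ] [31. 10. 43. 32. 17. 52.] [25.2 21.8 22.7 24.3 22.6 22.1]
nut [508.1 226.8] 2.4 [ 6.3 64.9] [46. 40.] [2.7 2.4]
bore [595.6 131.8] 10.1 [313.8 351.7]
```

View pics/w8.png

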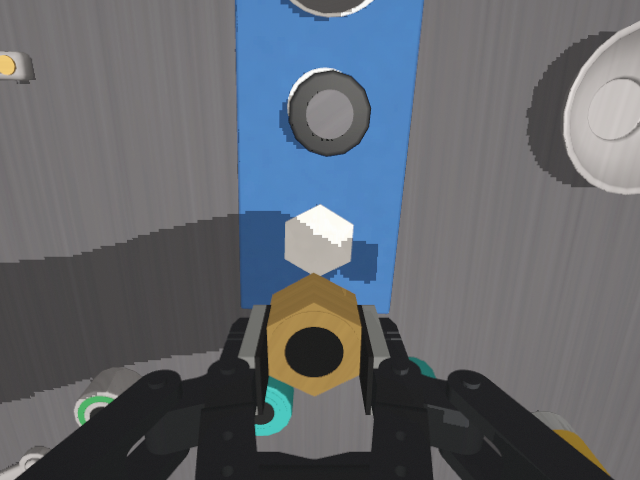

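The nut is held with its bore at (314,352), in line with the TCP. The hexagon is at (318,241), and the socket stands on its mark at (330,113).

Emit:
jog_arm([
  {"slide": [0.07,0.2,2],"angular": [0,0,0],"jaw": 3},
  {"slide": [0,0,3],"angular": [0,0,0],"jaw": 3},
  {"slide": [0,0,2],"angular": [0,0,0],"jaw": 3},
  {"slide": [0,0,1.3],"angular": [0,0,0],"jaw": 3},
  {"slide": [0,0,0],"angular": [0,0,0],"jaw": 3},
  {"slide": [0,0,0],"angular": [0,0,0],"jaw": 3},
  {"slide": [0,0,0],"angular": [0,0,0],"jaw": 3},
  {"slide": [0,0,0],"angular": [0,0,0],"jaw": 3},
])

```text
time: 17.95
ee_pos: [0.6011, 0.1327, 0.024]
tool_rot: [[0.0, 1.0, 0.003], [1.0, -0.0, 0.001], [0.001, 0.003, -1.0]]
wrist_force: [0.8, 0.1, -1.0]
width: 0.0333
gripper_force: 40.6
```

Emit:
jog_arm([
  {"slide": [0,-0.1,0.5],"angular": [0,0,0],"jaw": 3},
  {"slide": [0,0,0.3],"angular": [0,0,0],"jaw": 3},
  {"slide": [0,0,0],"angular": [0,0,0],"jaw": 3},
  {"slide": [0,0,0],"angular": [0,0,0],"jaw": 3},
  {"slide": [0,0,0],"angular": [0,0,0],"jaw": 3},
])

```text
time: 18.45
ee_pos: [0.5991, 0.1325, 0.015]
tool_rot: [[-0.0, 1.0, 0.0], [1.0, 0.0, 0.0], [0.0, 0.0, -1.0]]
wrist_force: [-1.8, -0.1, 4.8]
width: 0.0331
gripper_force: 41.3
```

Emit:
jog_arm([
  {"slide": [0,0,0],"angular": [0,0,0],"jaw": 5},
  {"slide": [0,0,0],"angular": [0,0,0],"jaw": 7},
  {"slide": [0,0,0],"angular": [0,0,0],"jaw": 7},
  {"slide": [0,0,0],"angular": [0,0,0],"jaw": 7},
  {"slide": [0,0,-3],"angular": [0,0,0],"jaw": 7},
  {"slide": [0,0,-5],"angular": [0,0,0],"jaw": 7},
  {"slide": [0,0,-5],"angular": [0,0,0],"jaw": 7},
  {"slide": [-3,-3.6,-1],"angular": [0,0,0],"jaw": 7},
  {"slide": [-3,-3.6,0],"angular": [0,0,0],"jaw": 7},
  {"slide": [-3,-3.6,0],"angular": [0,0,0],"jaw": 7},
  {"slide": [-3.1,-3.8,0],"angular": [0,0,0],"jaw": 7},
  {"slide": [0,0,0],"angular": [0,0,0],"jaw": 7},
])

```text
time: 19.65
ee_pos: [0.4455, 0.0089, 0.1536]
tool_rot: [[0.004, 1.0, -0.008], [1.0, -0.004, -0.001], [-0.001, -0.008, -1.0]]
wrist_force: [1.2, 1.2, -0.1]
width: 0.0698
gripper_force: 0.0
```

Emit:
jog_arm([
  {"slide": [0,0,0],"angular": [0,0,0],"jaw": 7},
  {"slide": [0,0,0],"angular": [0,0,0],"jaw": 7},
  {"slide": [0,0,0],"angular": [0,0,0],"jaw": 7},
  {"slide": [0,0,0],"angular": [0,0,0],"jaw": 7},
])

```text
time: 20.05
ee_pos: [0.4541, 0.012, 0.1546]
tool_rot: [[-0.001, 1.0, 0.001], [1.0, 0.001, 0.0], [0.0, 0.001, -1.0]]
wrist_force: [-0.3, 0.4, -0.1]
width: 0.0701
gripper_force: 0.0
```

```bash
python3 - <<'E'
from h import *
w=cams.camera('wrist');s=readout.observe();print(s['time'],s['ee_pos'].round(4),s['width'])
hsv=cv2.cvtColor(w['color'],cv2.COLOR_RGB2HSV);m=(hsv[...,0]>45)&(hsv[...,0]<75)&(hsv[...,1]>60)
print(proj(w,[.453,.0105,.028]))
for b in blobs(w,m,.028,100): print('green',b[0].round(1),b[1].round(1),b[2]);togo(s,[*b[0]/1000,.006])
E
```

```text
20.1 [0.4539 0.012  0.1545] 0.06991823631235962
[[313.36707287 232.33168231]]
green [451.8  12.5] 18.1 [311.8 229.1]
slide cm [ 0.05 -0.21 14.85]
```

Emit:
jog_arm([
  {"slide": [0,-0.15,3],"angular": [0,0,0],"jaw": 7},
  {"slide": [0,0,3],"angular": [0,0,0],"jaw": 7},
  {"slide": [0,0,4],"angular": [0,0,0],"jaw": 7},
  {"slide": [0,0,3],"angular": [0,0,0],"jaw": 7},
  {"slide": [0,0,1.5],"angular": [0,0,0],"jaw": 7},
  {"slide": [0,0,0.3],"angular": [0,0,0],"jaw": 7},
  {"slide": [0,0,0],"angular": [0,0,0],"jaw": 6},
  {"slide": [0,0,0],"angular": [0,0,0],"jaw": 4},
  {"slide": [0,0,0],"angular": [0,0,0],"jaw": 4},
  {"slide": [0,0,0],"angular": [0,0,0],"jaw": 4},
  {"slide": [0,0,0],"angular": [0,0,0],"jaw": 4},
  {"slide": [0,0,0],"angular": [0,0,0],"jaw": 4},
], force=40)

```text
time: 21.3
ee_pos: [0.453, 0.0116, 0.0079]
tool_rot: [[-0.0, 1.0, 0.003], [1.0, 0.0, 0.0], [0.0, 0.003, -1.0]]
wrist_force: [0.2, 0.1, 6.8]
width: 0.043
gripper_force: 41.3
```

Emit:
jog_arm([
  {"slide": [0,0,-2],"angular": [0,0,0],"jaw": 4},
  {"slide": [0,0,-4],"angular": [0,0,0],"jaw": 4},
  {"slide": [0,0,-4],"angular": [0,0,0],"jaw": 4},
  {"slide": [-2.5,2.4,0],"angular": [0,0,0],"jaw": 4},
  {"slide": [-3.6,3.2,0],"angular": [0,0,0],"jaw": 4},
  {"slide": [-3.6,3.2,0],"angular": [0,0,0],"jaw": 4},
  {"slide": [-3.6,3.2,0],"angular": [0,0,0],"jaw": 4},
  {"slide": [-2.5,2,0],"angular": [0,0,0],"jaw": 4},
  {"slide": [0,0,0],"angular": [0,0,0],"jaw": 4},
  {"slide": [0,0,0],"angular": [0,0,0],"jaw": 4},
  {"slide": [0,0,0],"angular": [0,0,0],"jaw": 4},
  {"slide": [0,0,0],"angular": [0,0,0],"jaw": 4},
])

```text
time: 22.5
ee_pos: [0.5903, -0.1454, 0.1065]
tool_rot: [[-0.001, 1.0, -0.001], [1.0, 0.001, 0.0], [0.0, -0.001, -1.0]]
wrist_force: [1.2, 0.4, -1.9]
width: 0.0427
gripper_force: 41.4
```

```bash
python3 - <<'E'
from h import *
w=cams.camera('wrist');s=readout.observe();print(s['time'],s['ee_pos'].round(4),s['tool_rot'].round(3).tolist())
z=s['ee_pos'][2]+.0201
hsv=cv2.cvtColor(w['color'],cv2.COLOR_RGB2HSV);m=(hsv[...,0]>45)&(hsv[...,0]<75)&(hsv[...,1]>60)
for b in blobs(w,m,z,200): print('green',b[0].round(1),b[1].round(1),b[2])
print(mark(w,proj(w,[.5935,-.146,.008])[0]))
E
```

```text
22.55 [ 0.5906 -0.1455  0.1067] [[-0.001, 1.0, -0.001], [1.0, 0.001, 0.0], [0.0, -0.001, -1.0]]
green [ 589.3 -144.3] 18.2 [313.9 349.9]
[(array([ 592.9, -142.7]), np.float64(24.3), array([319.2, 239.6]))]
```

Emit:
jog_arm([
  {"slide": [-0.13,0.25,2],"angular": [0,0,0],"jaw": 4},
  {"slide": [0,0,3],"angular": [0,0,0],"jaw": 4},
  {"slide": [0,0,2],"angular": [0,0,0],"jaw": 4},
  {"slide": [0,0,1.3],"angular": [0,0,0],"jaw": 4},
  {"slide": [0,0,0],"angular": [0,0,0],"jaw": 4},
  {"slide": [0,0,0],"angular": [0,0,0],"jaw": 4},
  {"slide": [0,0,0],"angular": [0,0,0],"jaw": 4},
  {"slide": [0,0,0],"angular": [0,0,0],"jaw": 4},
])

```text
time: 23.35
ee_pos: [0.5951, -0.148, 0.025]
tool_rot: [[-0.0, 1.0, 0.003], [1.0, 0.0, -0.001], [-0.001, 0.003, -1.0]]
wrist_force: [-0.4, -0.1, -1.5]
width: 0.0428
gripper_force: 41.5
```

Emit:
jog_arm([
  {"slide": [0.1,0,0.5],"angular": [0,0,0],"jaw": 4},
  {"slide": [0,0,0.3],"angular": [0,0,0],"jaw": 4},
  {"slide": [0,0,0],"angular": [0,0,0],"jaw": 4},
  {"slide": [0,0,0],"angular": [0,0,0],"jaw": 4},
  {"slide": [0,0,0],"angular": [0,0,0],"jaw": 4},
])

```text
time: 23.85
ee_pos: [0.5942, -0.1468, 0.0159]
tool_rot: [[-0.0, 1.0, 0.001], [1.0, 0.0, 0.0], [0.0, 0.001, -1.0]]
wrist_force: [-1.1, 0.2, 2.2]
width: 0.0426
gripper_force: 41.6
```

Emit:
jog_arm([
  {"slide": [0,0,0],"angular": [0,0,0],"jaw": 6},
  {"slide": [0,0,0],"angular": [0,0,0],"jaw": 6.5},
  {"slide": [0,0,0],"angular": [0,0,0],"jaw": 6.5},
  {"slide": [0,0,0],"angular": [0,0,0],"jaw": 6.5},
  {"slide": [0,0,-3],"angular": [0,0,0],"jaw": 6.5},
  {"slide": [0,0,-5],"angular": [0,0,0],"jaw": 6.5},
  {"slide": [0,0,-5],"angular": [0,0,0],"jaw": 6.5},
  {"slide": [-3,-4,-1],"angular": [0,0,0],"jaw": 6.5},
  {"slide": [-3,-4,0],"angular": [0,0,0],"jaw": 6.5},
  {"slide": [-3,-4,0],"angular": [0,0,0],"jaw": 6.5},
  {"slide": [-3,-4,0],"angular": [0,0,0],"jaw": 6.5},
  {"slide": [-2.5,-3.8,0],"angular": [0,0,0],"jaw": 6.5},
])

```text
time: 25.05
ee_pos: [0.3951, -0.2924, 0.1557]
tool_rot: [[0.0, 1.0, 0.0], [1.0, -0.0, -0.001], [-0.001, 0.0, -1.0]]
wrist_force: [1.3, -1.0, -0.0]
width: 0.065
gripper_force: 0.0
```

Emit:
jog_arm([
  {"slide": [0,0,0],"angular": [0,0,0.15],"jaw": 6.5},
  {"slide": [0,0,0],"angular": [0,0,0.15],"jaw": 6.5},
  {"slide": [0,0,0],"angular": [0,0,0.15],"jaw": 6.5},
  {"slide": [0,0,0],"angular": [0,0,0],"jaw": 6.5},
  {"slide": [0,0,0],"angular": [0,0,0],"jaw": 6.5},
  {"slide": [0,0,0],"angular": [0,0,0],"jaw": 6.5},
  {"slide": [0,0,0],"angular": [0,0,0],"jaw": 6.5},
])

```text
time: 25.75
ee_pos: [0.3969, -0.2911, 0.1554]
tool_rot: [[0.434, 0.901, -0.0], [0.901, -0.434, 0.0], [-0.0, -0.0, -1.0]]
wrist_force: [1.1, 0.1, 0.0]
width: 0.0651
gripper_force: 0.0
```

```bash
python3 - <<'E'
from h import *
w=cams.camera('wrist');s=readout.observe();print(s['time'],s['ee_pos'].round(4),s['tool_rot'].round(3).tolist())
p=proj(w,[.395,-.292,.026])[0].astype(int);print(p)
V=w['color'].max(2).astype(int)
for th in(100,130,160,185):
    m=np.zeros(V.shape,np.uint8);y,x=p[1],p[0];m[y-40:y+40,x-40:x+40]=(V>th)[y-40:y+40,x-40:x+40];print(th);nut(w,m)
togo(s,[.395,-.292,.006])
c=w['color'][p[1]-60:p[1]+60,p[0]-80:p[0]+80,::-1];cv2.imwrite('pics/w9.png',cv2.resize(c,None,fx=3,fy=3))
E
```

```text
25.8 [ 0.3969 -0.2911  0.1554] [[0.434, 0.901, -0.0], [0.901, -0.434, 0.0], [0.0, -0.0, -1.0]]
[313 230]
100
nut [ 400.3 -283.9] 24.6 [312.9 214.9] [ 0. 28. 19. 57. 11. 12.] [34.7 29.5 26.  28.3 28.4 31.7]
130
nut [ 395.3 -290.9] 17.4 [312.9 228.7] [ 0.  5.  5.  0.  1. 42.] [18.8 19.3 19.1 18.9 18.8 17.6]
160
nut [ 401.8 -284.7] 9.6 [316.5 218.9] [33. 48. 36. 18.] [20.  18.8 13.5 10.8]
185
nut [ 401.7 -284.8] 9.3 [316.5 218.9] [33. 50. 34. 15.] [19.9 18.2 13.6 10. ]
slide cm [-0.16 -0.13 14.94]
```

View pics/w9.png

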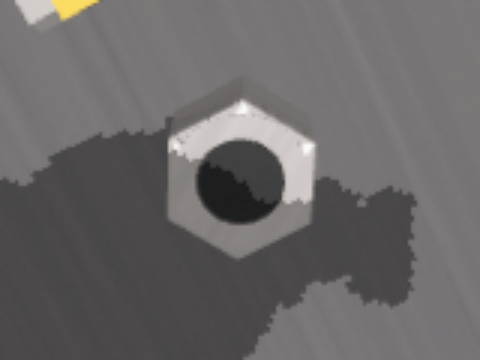

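The steel nut is centred near wrist (313,229), world (0.395,-0.291), with its flats square to the fingers. I'll grip it.

Emit:
jog_arm([
  {"slide": [-0.1,-0.15,3],"angular": [0,0,0],"jaw": 6.5},
  {"slide": [0,0,3],"angular": [0,0,0],"jaw": 6.5},
  {"slide": [0,0,4],"angular": [0,0,0],"jaw": 6.5},
  {"slide": [0,0,3],"angular": [0,0,0],"jaw": 6},
  {"slide": [0,0,1.5],"angular": [0,0,0],"jaw": 6},
  {"slide": [0,0,0.4],"angular": [0,0,0],"jaw": 6},
  {"slide": [0,0,0],"angular": [0,0,0],"jaw": 6},
  {"slide": [0,0,0],"angular": [0,0,0],"jaw": 4.5},
  {"slide": [0,0,0],"angular": [0,0,0],"jaw": 3},
  {"slide": [0,0,0],"angular": [0,0,0],"jaw": 3},
  {"slide": [0,0,0],"angular": [0,0,0],"jaw": 3},
  {"slide": [0,0,0],"angular": [0,0,0],"jaw": 3},
], force=40)

```text
time: 27.0
ee_pos: [0.3962, -0.2923, 0.0079]
tool_rot: [[0.435, 0.9, 0.003], [0.9, -0.435, -0.002], [-0.001, 0.003, -1.0]]
wrist_force: [-0.5, -0.0, 7.0]
width: 0.0331
gripper_force: 40.6
```

Emit:
jog_arm([
  {"slide": [0,0,-2],"angular": [0,0,0],"jaw": 3},
  {"slide": [0,0,-4],"angular": [0,0,0],"jaw": 3},
  {"slide": [0,0,-4],"angular": [0,0,-0.15],"jaw": 3},
  {"slide": [0,0,0],"angular": [0,0,-0.15],"jaw": 3},
  {"slide": [0,0,0],"angular": [0,0,-0.15],"jaw": 3},
  {"slide": [1,3.2,0],"angular": [0,0,0],"jaw": 3},
  {"slide": [1.5,4.5,0],"angular": [0,0,0],"jaw": 3},
  {"slide": [1.5,4.5,0],"angular": [0,0,0],"jaw": 3},
  {"slide": [1.5,4.5,0],"angular": [0,0,0],"jaw": 3},
  {"slide": [1.3,4.5,0],"angular": [0,0,0],"jaw": 3},
  {"slide": [0,0,0],"angular": [0,0,0],"jaw": 3},
  {"slide": [0,0,0],"angular": [0,0,0],"jaw": 3},
])

```text
time: 28.2
ee_pos: [0.6073, -0.2228, 0.1058]
tool_rot: [[-0.002, 1.0, -0.001], [1.0, 0.002, 0.0], [0.0, -0.001, -1.0]]
wrist_force: [-0.6, 0.4, -0.8]
width: 0.0332
gripper_force: 40.4
```

Emit:
jog_arm([
  {"slide": [0,0,0],"angular": [0,0,0],"jaw": 3},
  {"slide": [0,0,0],"angular": [0,0,0],"jaw": 3},
  {"slide": [0,0,0],"angular": [0,0,0],"jaw": 3},
])

```text
time: 28.5
ee_pos: [0.6058, -0.224, 0.1067]
tool_rot: [[0.001, 1.0, -0.0], [1.0, -0.001, 0.0], [0.0, -0.0, -1.0]]
wrist_force: [0.1, -0.4, -1.0]
width: 0.0331
gripper_force: 40.4
```

```bash
python3 - <<'E'
from h import *
w=cams.camera('wrist');s=readout.observe();print(s['time'],s['ee_pos'].round(4),s['tool_rot'].round(3).tolist())
z=s['ee_pos'][2]+.0181
print(proj(w,s['ee_pos']+[0,0,.0181]),mark(w,proj(w,[.6085,-.224,.008])[0]))
im=w['color'].max(2);q=np.zeros(im.shape,np.uint8);q[320:400,270:360]=(im<50)[320:400,270:360]
for b in blobs(w,q,z,150): print('bore',b[0].round(1),b[1].round(1),b[2])
hsv=cv2.cvtColor(w['color'],cv2.COLOR_RGB2HSV);m=(hsv[...,0]>45)&(hsv[...,0]<75)&(hsv[...,1]>60)
for b in blobs(w,m,.036,200): print('green placed',b[0].round(1),b[1].round(1),b[2])
E
```

```text
28.55 [ 0.606  -0.224   0.1068] [[0.001, 1.0, -0.0], [1.0, -0.001, 0.0], [0.0, -0.0, -1.0]]
[[317.14317559 350.88123095]] [(array([ 608. , -223.5]), np.float64(21.6), array([319.2, 242.1]))]
bore [ 604.8 -223.5] 10.2 [313.6 349.1]
green placed [ 593.1 -145.8] 18.1 [290.3 114.7]
```

Emit:
jog_arm([
  {"slide": [0,0.25,2],"angular": [0,0,0],"jaw": 3},
  {"slide": [0,0,3],"angular": [0,0,0],"jaw": 3},
  {"slide": [0,0,2],"angular": [0,0,0],"jaw": 3},
  {"slide": [0,0,1.3],"angular": [0,0,0],"jaw": 3},
  {"slide": [0,0,0],"angular": [0,0,0],"jaw": 3},
  {"slide": [0,0,0],"angular": [0,0,0],"jaw": 3},
  {"slide": [0,0,0],"angular": [0,0,0],"jaw": 3},
  {"slide": [0,0,0],"angular": [0,0,0],"jaw": 3},
])

```text
time: 29.35
ee_pos: [0.6106, -0.2239, 0.0249]
tool_rot: [[0.0, 1.0, 0.002], [1.0, -0.0, -0.001], [-0.001, 0.002, -1.0]]
wrist_force: [-0.0, -1.4, -0.6]
width: 0.0331
gripper_force: 40.4
```

Emit:
jog_arm([
  {"slide": [0,-0.1,0.5],"angular": [0,0,0],"jaw": 3},
  {"slide": [0,0,0.3],"angular": [0,0,0],"jaw": 3},
  {"slide": [0,0,0],"angular": [0,0,0],"jaw": 3},
  {"slide": [0,0,0],"angular": [0,0,0],"jaw": 3},
  {"slide": [0,0,0],"angular": [0,0,0],"jaw": 3},
])

```text
time: 29.85
ee_pos: [0.6086, -0.2235, 0.0159]
tool_rot: [[-0.0, 1.0, 0.0], [1.0, 0.0, -0.0], [-0.0, 0.0, -1.0]]
wrist_force: [-1.3, 1.7, 5.0]
width: 0.033
gripper_force: 41.1
```

Release, rise, and back off toward the robot for the final check.

Emit:
jog_arm([
  {"slide": [0,0,0],"angular": [0,0,0],"jaw": 5},
  {"slide": [0,0,0],"angular": [0,0,0],"jaw": 7},
  {"slide": [0,0,0],"angular": [0,0,0],"jaw": 7},
  {"slide": [0,0,0],"angular": [0,0,0],"jaw": 7},
  {"slide": [0,0,-3],"angular": [0,0,0],"jaw": 7},
  {"slide": [0,0,-5],"angular": [0,0,0],"jaw": 7},
  {"slide": [0,0,-5],"angular": [0,0,0],"jaw": 7},
  {"slide": [0,-4,-5],"angular": [0,0,0],"jaw": 7},
  {"slide": [0,-5,0],"angular": [0,0,0],"jaw": 7},
  {"slide": [0,-5,0],"angular": [0,0,0],"jaw": 7},
  {"slide": [0,-4,0],"angular": [0,0,0],"jaw": 7},
  {"slide": [0,0,0],"angular": [0,0,0],"jaw": 7},
])

```text
time: 31.05
ee_pos: [0.4307, -0.2219, 0.184]
tool_rot: [[0.002, 1.0, -0.006], [1.0, -0.002, 0.002], [0.002, -0.006, -1.0]]
wrist_force: [0.0, 0.4, 0.8]
width: 0.0705
gripper_force: 0.0
```

Emit:
jog_arm([
  {"slide": [0,0,0],"angular": [0,0,0],"jaw": 7},
  {"slide": [0,0,0],"angular": [0,0,0],"jaw": 7},
  {"slide": [0,0,0],"angular": [0,0,0],"jaw": 7},
])

```text
time: 31.35
ee_pos: [0.4389, -0.2238, 0.1846]
tool_rot: [[-0.001, 1.0, 0.001], [1.0, 0.001, -0.0], [-0.0, 0.001, -1.0]]
wrist_force: [-0.4, -0.2, -0.8]
width: 0.0702
gripper_force: 0.0
```

```bash
python3 - <<'E'
from h import *
t=cams.camera('top');d=cams.camera('side')
a=cv2.resize(t['color'][110:280,130:460,::-1],(660,340),interpolation=cv2.INTER_CUBIC)
b=cv2.resize(d['color'][150:390,200:430,::-1][:,:],(249,260))
o=np.zeros((600,660,3),np.uint8);o[:340]=a;o[340:,:249]=b
w=cams.camera('wrist')['color'][:,:,::-1];o[340:,260:607]=cv2.resize(w,(347,260))
cv2.imwrite('pics/end.png',o)
E
```

```text
(no output)
```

View pics/end.png

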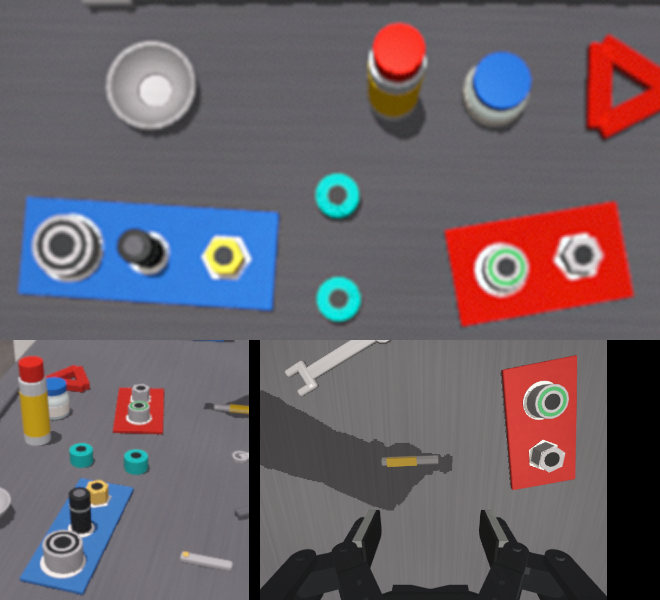

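All five parts stand on their marks. In the top crop the bearing is at (66,247), the socket at (145,250), the brass nut at (226,256), the small bearing at (503,268) and the steel nut at (579,255). The spray can and the turquoise look-alikes have not moved, so I'll hand in.

```bash
python3 -c "
from cell import ticket
print(ticket.close_job())"
```

```text
the job is handed in; nothing more can be done
None
```

I placed all five parts upright on their marks in the order asked, left the spray can and turquoise look-alikes untouched, and handed the job in at about 31 s; the hand-in gave no verdict.

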